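# Refit the sprung spindle in the roll holder

## Task

Take the sprung wooden spindle out of the tray and fit it between the two end cups of the roll holder on the table: squeeze its sprung black end against the tall cheek, bring the plain steel end down in front of its cup, then let the spring push the spindle home so that both ends sit in their cups, and let go. Press gently: keep the force of the spindle on the holder, both ends together, below 25 N, and leave the bottle, the wood block and the cuff where they are.

Things in the scene. Friction and masses are not known exactly. Their poses are not given: they have to be found in the camera images.
- spindle: Spring-loaded roll spindle, about 0.17 kg, 158 mm long when free: square wooden middle 30 x 30 x 110 mm with a round end pin, diameter 14 mm, on each end (tips bevelled 3 mm). Origin at the centre of the wood, on the axis; y runs along the spindle, sprung black end at +y, plain steel end at -y. It lies flat in the tray, z up.
- plunger_tip (a point): Tip of the black nylon plunger, on the axis: y = +88 mm in the spindle's frame when free. It pushes in by up to 22 mm to a hard stop; the spring gives 2 N at the start and 0.4 N more per mm (10.8 N at the stop), with some damping. About 6 mm pushed in when the spindle is home.
- pin_tip (a point): Tip of the fixed steel pin, on the axis, at y = -70 mm in the spindle's frame. It gets down past the low cheek's inner face only while the plunger, pressing on the tall cheek's flat face, is pushed in by 18 mm or more.
- stand: Roll holder fixed to the table: steel base plate 100 x 260 x 14 mm, origin at the centre of its underside, y along it, z up. It carries an aluminium yoke: two upright cheeks, 40 mm wide (x), 12 mm thick, flat inner faces 140 mm apart, joined by a bar below 24 mm. Tall cheek at +y, top 125 mm above the origin; low cheek at -y, top at 90 mm.
- cup_line (a point): Point of the stand, 75 mm above its origin, on the axis of the two cups (along y). Cups: round blind holes in the cheeks' inner faces, 18 mm across, 6 mm deep, mouth bevelled to 22 mm. The yoke is clamped, immovable, with its middle up to 10 mm either way along y from this point: the faces are at y = +70 and -70 mm plus this unmeasured shift. Feel or look.
- tray: Cream tray fixed to the table, 270 x 360 mm (x, y), rim 20 mm high, walls and floor 5 mm thick; origin at the centre of its underside. The spindle lies on its floor.
- glue_bottle: White bottle, diameter 64 mm, 150 mm high, bystander; origin at the centre of its underside.
- oak_block: Wood block 70 x 160 x 40 mm, bystander; origin at the centre of its underside.
- cuff: Black plastic ring, diameter 68 mm, 18 mm high, bystander; origin at the centre of its underside.
Mind the look-alikes: they are no part of the job. There is more than one size of the spindle; the job needs the middle-sized.

How it is judged:
By the outcome, as a careful person would: the job done as asked, in the order asked, and still so for the second after the job is handed in, with the robot touching nothing.
It also fails if it takes over 48 s, if anything falls off the work surface, if the arm or the gripper's body presses on something with over 40 N, if the wrist force passes 120 N, or if a joint passes its speed limit or range.

## Robot

A 6-joint arm with a two-finger parallel gripper is mounted at the origin on the work surface. World frame = base frame: x ahead of the robot, y to its left, z up, the work surface at z = 0. Lengths are in m, angles in rad, forces in N, time in s.
With the tool pointing down it reaches from about 0.3 to 0.875 m from the base axis. Payload 4.2 kg.
Tool frame: the origin (TCP) lies between the finger pads; the fingertips stand 14 mm ahead of it and the grasp point (between the pads) lies 5 mm behind it; z points along the fingers, y is the line along which they close (so a half turn about z gives the same grasp; the last joint's range is limited). The gripper opens to 85 mm and grips with 20 to 120 N. Pads are 22 mm wide; open, the fingers measure 114 mm over their backs; the gripper's body (76 mm by 85 mm) begins 54 mm behind the grasp point. The pads swing forward as they close: fully open they stand 13 mm farther back than shut.
Start: joints at [-1.361, 0.32, 1.565, -0, 1.257, -0.02], TCP at [0.131, -0.56, 0.245] pointing down, gripper open.
Joint ranges: [-3.11, 3.11], [-0.84, 2.01], [0.21, 2.61], [-1.34, 4.49], [0.05, 2.63], [-2.56, 2.56]. Speed limits (rad/s): [2.57, 2.57, 3.14, 3.14, 3.14, 3.14].

## Interface

Orientations are given as [roll, pitch, yaw] about the fixed x, y, z axes, in that order (R = Rz(yaw) Ry(pitch) Rx(roll)).
In Python, from plant import get_state, grab_frame, finish_job gives the robot as it stands. The module is installed in compiled form; this text tells all that it offers.
- The arm moves only by the tool carry_out, never from a script. Its argument "rows" is a list of rows, each a list of 7 numbers: the shift along the tool's x, y, z as a fraction of full scale, then the turn, a rotation vector about the tool's x, y, z as a fraction of full scale, then the finger opening in mm, from 0 to 85.4. A call has 1 to 12 rows; each row is the pose to reach, as a shift and turn from the pose commanded when the call began, along the tool's axes at that moment; what a row does not reach only later rows make up. Full scale, the value 1, is 100 mm for a shift and 90 degrees for a turn. A row lasts 1/8 s, in which the tool goes at most 62.5 mm and 10.7 degrees, less where a joint would pass 70% of its speed; a pose out of reach is approached as far as the arm can. A call with a number of a shift or a turn outside -1 to 1 is refused whole. A call with a gripper value outside its range is refused whole. The fingers move at their own pace and stop on an object; "grip_force" is the grip in N (left out, the last holds). Time passes only in rows, so rows that repeat a pose let the fingers close. It gives the time, the measured TCP pose, the force, the opening and the grip force at its end, in the units of the state.
- get_state(): the state, without advancing time (a new reading comes with each control period).
- grab_frame(name): name is "scene" or "top" or "wrist"; returns a dict with "pixels" (384x512x3 uint8, red, green, blue), "z_map" (384x512 float32, m along the optical axis (not along the pixel's ray), 0 where there is no reading), "vfov" (degrees; the focal length in pixels is half the picture's height over the tangent of half this angle, whatever the lens; pixels are square), "cx", "cy" (the principal point, pixels), "world_to_cam" (4x4, takes a point from world to camera coordinates). Camera axes: x right, y down, z forward; pixel columns grow to the right and rows downward; lengths in m; the calibration is good to about 2 mm. The wrist camera is an equidistant fisheye: a pixel r from the principal point sees the ray r / f radians off the axis. A picture is of the moment at which its call begins.
- finish_job(): hands the job in; it is judged then, once.
The state is a dict: "time": time; "joint_pos": joint angles; "qd": joint speeds; "joint_efforts": joint torques, N m; "position": TCP position; "eef_rot": TCP orientation; "force": force on the tool from outside, world axes, zero at the start; "moment": the same for the moment, N m; "width": finger opening in m; "gripper_force": force on a finger pad.
Only numpy, scipy, OpenCV 4.12 (cv2) and the standard library are available. Lean on these libraries where they do the work, as an engineer would, in place of code of your own. Each camera call takes 0.05 s, during which the arm holds its last target. There are 200 camera calls.

## Working session

There is one attempt and no reset: what is moved stays moved. The work goes in short steps, Python scripts to look and compute and a tool call to move; the robot and the scene stay as the last step left them, time stands still between calls to the robot, and variables do not carry over. Pictures are saved under pics/ and viewed, at most 10 in all, crops included, and the job is handed in when it is done.

Besides the shell and the picture viewer there is one more tool, called after ">>>" in YAML: its name, and indented under it one key for each argument. carry_out: Moves the arm, as the interface text tells. Shift numbers are shares of 100 mm and turn numbers shares of 90 degrees, none past 1 either way. Its arguments: {"type":"object","properties":{"rows":{"type":"array"},"grip_force":{"type":"number"}},"required":["rows"]}

```bash
mkdir -p pics; cat > h.py <<'E'
import numpy as np, cv2
from plant import get_state, grab_frame
def save(name,fn):
    f=grab_frame(name); np.savez('pics/'+fn+'.npz',**f)
    cv2.imwrite('pics/'+fn+'.png',f['pixels'][:,:,::-1]); return f
def load(fn): return dict(np.load('pics/'+fn+'.npz'))
def p3(f,u,v,win=1):
    u0,v0=int(round(u)),int(round(v))
    z=f['z_map'][v0-win:v0+win+1,u0-win:u0+win+1]; z=np.median(z[z>0])
    fl=192/np.tan(np.radians(float(f['vfov']))/2)
    c=np.array([(u-f['cx'])/fl*z,(v-f['cy'])/fl*z,z,1])
    return (np.linalg.inv(f['world_to_cam'])@c)[:3]
E
python3 - <<'E'
from h import *
import plant
a=save('top','t0');b=save('scene','s0')
cv2.imwrite('pics/a.png',cv2.resize(np.vstack([a['pixels'],b['pixels']])[:,:,::-1],None,fx=.78,fy=.78))
print(get_state())
print(a['vfov'],a['cx'],a['cy'],a['world_to_cam'])
E
```

```text
{'time': 0.1, 'joint_pos': array([-1.36099315e+00,  3.20243285e-01,  1.56554272e+00,  4.39694095e-05,
        1.25740595e+00, -2.00181624e-02]), 'qd': array([-4.35357674e-05, -6.00836781e-04, -2.94081070e-03,  1.60625287e-03,
        1.03468851e-04,  1.47053552e-03]), 'joint_efforts': array([ 6.31294224e-04, -4.16407084e+01, -2.34704733e+01,  1.80839493e-05,
        4.89578408e-03, -5.87056761e-06]), 'position': array([ 0.13090714, -0.55949166,  0.24456308]), 'eef_rot': array([-3.13999451e+00, -7.38106757e-05,  2.29807696e-01]), 'force': array([ 0.56720676, -0.55897258, -0.99163988]), 'moment': array([-0.01207415,  0.03670302,  0.01226585]), 'gripper_force': 0.0, 'width': 0.08540919746278322}
47.65941824105707 256.8315340387551 190.69443154546084 [[-0.11674824 -0.99315614 -0.0032746  -0.094063  ]
 [-0.9663933   0.11436129 -0.23022919  0.54835181]
 [ 0.22902803 -0.02371431 -0.97313092  1.1253516 ]
 [ 0.          0.          0.          1.        ]]
```

View pics/t0.png

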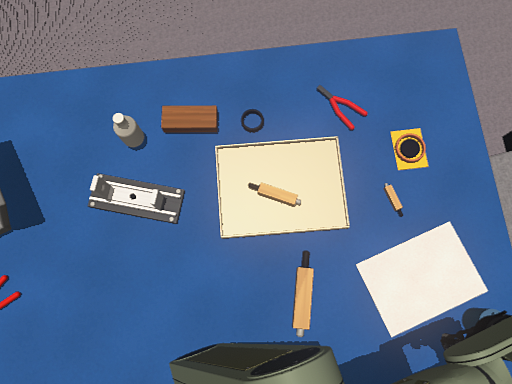

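View pics/s0.png

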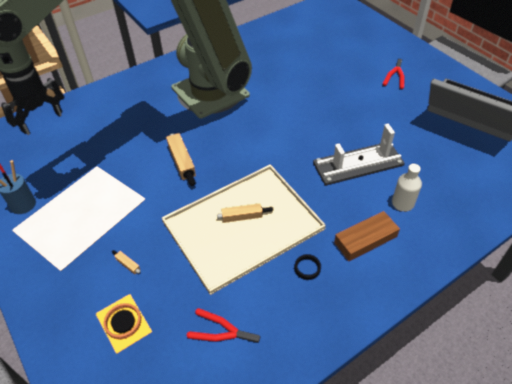

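The top view shows the spindle in the tray, with its black tip at about (250,186) and steel tip at about (299,203). The holder spans (92,190) to (182,205), tall cheek on the left. I'll enlarge both.

```bash
python3 - <<'E'
from h import *
a=load('t0')['pixels'][:,:,::-1]
c1=cv2.resize(a[165:230,80:195],None,fx=6.5,fy=6.5,interpolation=cv2.INTER_CUBIC)
c2=cv2.resize(a[175:215,240:310],None,fx=4.5,fy=4.5,interpolation=cv2.INTER_CUBIC)
o=np.zeros((600,760,3),np.uint8);o[:c1.shape[0],:c1.shape[1]]=c1[:,:760];o[422:422+c2.shape[0],:c2.shape[1]]=c2[:178]
cv2.imwrite('pics/c.png',o)
f=load('t0')
# wood pixels
hsv=cv2.cvtColor(f['pixels'],cv2.COLOR_RGB2HSV)
m=((hsv[...,0]>8)&(hsv[...,0]<22)&(hsv[...,1]>90)&(hsv[...,2]>120)); m[:175]=0;m[215:]=0;m[:,:240]=0;m[:,310:]=0
P=np.array([p3(f,u,v,0) for v,u in np.argwhere(m) if f['z_map'][v,u]>0]); print(len(P),np.median(P,0),np.percentile(P[:,2],[5,50,95]))
P=P[P[:,2]>np.median(P[:,2])-.006]
r=cv2.minAreaRect((P[:,:2]*1000).astype(np.float32)); print(r)
# stand points
S=np.array([[u,v,*p3(f,u,v,0)] for v in range(170,226) for u in range(84,190) if f['z_map'][v,u]>0])
for lo,hi in ((.008,.02),(.018,.03),(.08,.097),(.115,.135)):
    Q=S[(S[:,4]>lo)&(S[:,4]<hi)]; print(lo,len(Q),Q[:,2:].mean(0), cv2.minAreaRect((Q[:,2:4]*1000).astype(np.float32)))
E
```

```text
431 [ 0.52637979 -0.21452489  0.0349819 ] [0.02991116 0.0349819  0.03864282]
((527.5732421875, -213.6034393310547), (109.72138214111328, 31.338346481323242), 63.7890739440918)
0.008 1605 [0.55739463 0.16945914 0.0141953 ] ((574.8972778320312, 184.28961181640625), (261.3508605957031, 117.34893798828125), 72.48644256591797)
0.018 1180 [0.56456973 0.18954049 0.02424141] ((566.0806884765625, 186.24928283691406), (252.40274047851562, 96.60921478271484), 72.20606231689453)
0.08 121 [0.55713637 0.15938695 0.08876504] ((568.1287231445312, 190.489501953125), (163.27005004882812, 40.945343017578125), 72.28411102294922)
0.115 97 [0.59073654 0.26295225 0.1234487 ] ((590.973876953125, 263.42828369140625), (14.488382339477539, 39.757320404052734), 70.2353286743164)
```

View pics/c.png

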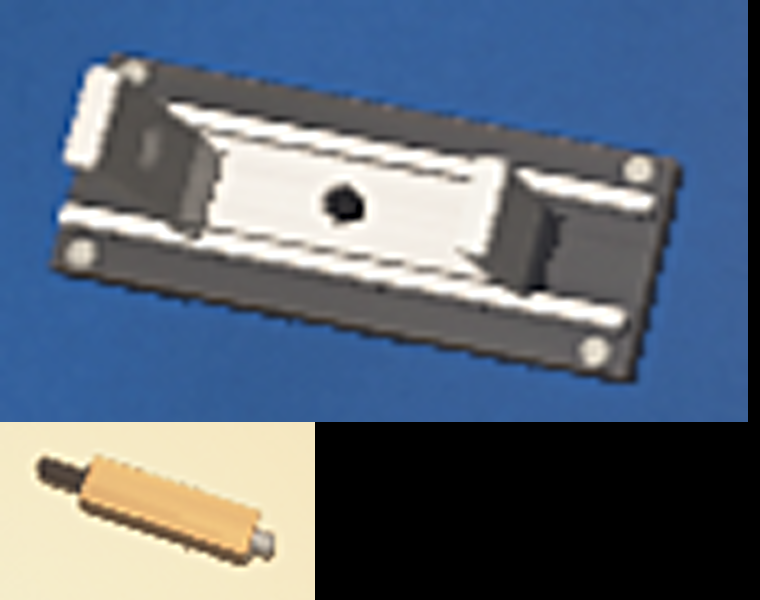

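```bash
cat >> h.py <<'E'
from scipy.spatial.transform import Rotation as Rn
def go(p,yaw_deg):
    s=get_state(); R0=Rn.from_euler('xyz',s['eef_rot']); R1=Rn.from_euler('xyz',[np.pi,0,np.radians(yaw_deg)])
    d=R0.inv().apply(np.array(p)-s['position'])/.1; w=(R0.inv()*R1).as_rotvec()/(np.pi/2)
    print('shift',d.round(3),'turn',w.round(4),'| pos',s['position'].round(4),'rot',np.degrees(s['eef_rot']).round(2),'F',s['force'].round(2),'w',round(s['width'],4),'t',s['time'])
E
python3 - <<'E'
from h import *
f=load('t0')
S=np.array([[u,v,*p3(f,u,v,0)] for v in range(170,226) for u in range(84,190) if f['z_map'][v,u]>0])
P=S[:,2:]
a=np.radians(72.3); ax=np.array([np.cos(a),np.sin(a)]); lat=np.array([ax[1],-ax[0]])
def st(n,m):
    Q=P[m]; A=Q[:,:2]@ax; L=Q[:,:2]@lat
    print(n,len(Q),'ax',np.percentile(A,[0,5,50,95,100]).round(4),'lat',np.percentile(L,[0,5,50,95,100]).round(4),cv2.minAreaRect((Q[:,:2]*1000).astype(np.float32)))
z=P[:,2];A=P[:,:2]@ax
print('tall approx ax', np.array([.591,.2634])@ax)
st('low',(z>.086)&(z<.095)&(A<.38)); st('tall',(z>.12)); st('mid',(z>.02)&(z<.028)); st('plate',(z>.006)&(z<.028))
for n,u,v in(('bottle',118,118),('block',190,118),('cuff',252,112)): print(n,p3(f,u,v))
go([.5276,-.2136,.15],63.8)
E
```

```text
tall approx ax 0.43061457316915946
low 68 ax [0.2726 0.2735 0.2788 0.2851 0.2856] lat [0.4636 0.4665 0.4839 0.502  0.5038] ((545.6477661132812, 118.85546112060547), (12.99228572845459, 40.14759063720703), 72.75108337402344)
tall 80 ax [0.423  0.4252 0.4307 0.4372 0.438 ] lat [0.4629 0.4647 0.482  0.501  0.5029] ((590.973876953125, 263.42828369140625), (14.488382339477539, 39.757320404052734), 70.2353286743164)
mid 956 ax [0.2241 0.2463 0.3576 0.4337 0.4758] lat [0.4341 0.4539 0.4791 0.5108 0.5288] ((564.4365844726562, 186.61807250976562), (252.04525756835938, 92.1818618774414), 71.43604278564453)
plate 2597 ax [0.2078 0.229  0.3405 0.4583 0.4951] lat [0.401  0.4361 0.4755 0.5289 0.5882] ((568.8242797851562, 185.91647338867188), (280.3074035644531, 152.61097717285156), 83.85271453857422)
bottle [0.75185269 0.18511469 0.15061026]
block [0.77774154 0.00942848 0.04010986]
cuff [ 0.7897602  -0.17297508  0.00628974]
shift [ 4.65  -2.463  0.95 ] turn [-9.000e-04 -5.000e-04 -5.626e-01] | pos [ 0.1309 -0.5595  0.2446] rot [-179.91   -0.     13.17] F [ 0.57 -0.56 -0.99] w 0.0854 t 0.1
```

>>> carry_out:
  rows:
    - [0.5, -0.25, 0, 0, 0, -0.11, 85]
    - [1, -0.53, 0, 0, 0, -0.22, 85]
    - [1, -0.53, 0, 0, 0, -0.33, 85]

```text
time: 0.48
position: [0.2184, -0.4828, 0.2451]
eef_rot: [-3.141, -0.001, 0.758]
force: [-0.5, 0.8, 0.2]
width: 0.0848
gripper_force: 0.0
```

```bash
python3 -c "
from h import *
go([.5276,-.2136,.15],63.8)"
```

```text
shift [4.095 0.172 0.956] turn [-0.0005 -0.001  -0.2263] | pos [ 0.2184 -0.4828  0.2451] rot [-1.7994e+02 -8.0000e-02  4.3440e+01] F [-0.47  0.8   0.21] w 0.0848 t 0.475
```

>>> carry_out:
  rows:
    - [0.5, 0.02, 0, 0, 0, 0, 85]
    - [1, 0.04, 0, 0, 0, 0, 85]

```text
time: 0.72
position: [0.2929, -0.4195, 0.2449]
eef_rot: [-3.141, -0.0, 0.747]
force: [1.2, -0.4, -0.1]
width: 0.0851
gripper_force: 0.0
```

>>> carry_out:
  rows:
    - [0.5, 0.02, 0, 0, 0, 0, 85]
    - [1, 0.04, 0, 0, 0, 0, 85]

```text
time: 0.98
position: [0.3692, -0.354, 0.245]
eef_rot: [-3.141, 0.0, 0.748]
force: [-0.5, -0.8, -0.2]
width: 0.0849
gripper_force: 0.0
```

>>> carry_out:
  rows:
    - [0.5, 0.02, 0, 0, 0, 0, 85]
    - [1, 0.04, 0, 0, 0, 0, 85]

```text
time: 1.23
position: [0.4453, -0.2889, 0.245]
eef_rot: [-3.141, 0.0, 0.748]
force: [0.7, -0.2, -0.4]
width: 0.0851
gripper_force: 0.0
```

>>> carry_out:
  rows:
    - [0.5, 0.02, 0.45, 0, 0, -0.11, 85]
    - [0.95, 0.04, 0.9, 0, 0, -0.22, 85]
    - [0.95, 0.04, 0.9, 0, 0, -0.226, 85]

```text
time: 1.6
position: [0.5162, -0.2258, 0.1515]
eef_rot: [-3.134, -0.0, 1.107]
force: [-0.2, -0.3, 0.1]
width: 0.0848
gripper_force: 0.0
```

```bash
python3 -c "
from h import *
go([.5276,-.2136,.021],63.8); f=save('wrist','w0'); print(f['vfov'],f['cx'],f['cy'])"
```

```text
shift [0.16  0.057 1.305] turn [-0.0048 -0.     -0.0043] | pos [ 0.5162 -0.2258  0.1515] rot [-179.57   -0.     63.42] F [-0.15 -0.34  0.14] w 0.0848 t 1.6
65.70646984690485 252.10370372916609 189.89630127786648
```

View pics/w0.png

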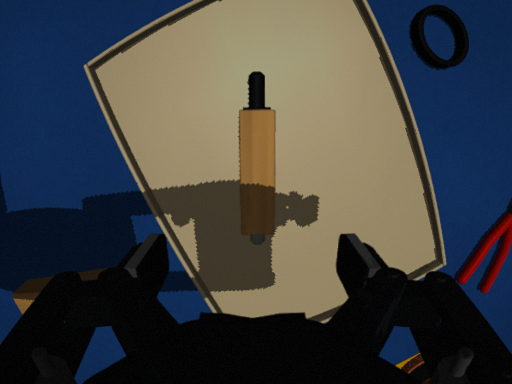

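The wrist view shows the spindle upright at column 257, rows 73 to 242. It is aligned with the tool and centred between the fingers, so I'm going down.

>>> carry_out:
  rows:
    - [0.16, 0.05, 0.4, 0, 0, -0.004, 85]
    - [0.16, 0.055, 0.8, 0, 0, -0.004, 85]
    - [0.16, 0.055, 0.9, 0, 0, -0.004, 85]
    - [0.16, 0.055, 0.9, 0, 0, -0.004, 85]

```text
time: 2.15
position: [0.5288, -0.2177, 0.0662]
eef_rot: [3.141, 0.0, 1.108]
force: [0.5, 0.0, 0.4]
width: 0.0848
gripper_force: 0.0
```

```bash
python3 -c "
from h import *
go([.5276,-.2136,.021],63.8)"
```

```text
shift [ 0.031 -0.03   0.452] turn [ 0.0006  0.0001 -0.0036] | pos [ 0.5288 -0.2177  0.0662] rot [1.7994e+02 1.0000e-02 6.3470e+01] F [0.52 0.03 0.38] w 0.0848 t 2.15
```

>>> carry_out:
  rows:
    - [0.03, -0.03, 0.3, 0, 0, -0.004, 85]
    - [0.03, -0.03, 0.42, 0, 0, -0.004, 85]
    - [0.03, -0.03, 0.45, 0, 0, -0.004, 85]
    - [0.03, -0.03, 0.45, 0, 0, -0.004, 50]
    - [0.03, -0.03, 0.45, 0, 0, -0.004, 20]
    - [0.03, -0.03, 0.45, 0, 0, -0.004, 20]
    - [0.03, -0.03, 0.45, 0, 0, -0.004, 20]
    - [0.03, -0.03, 0.45, 0, 0, -0.004, 20]
    - [0.03, -0.03, 0.45, 0, 0, -0.004, 20]
    - [0.03, -0.03, 0.45, 0, 0, -0.004, 20]
  grip_force: 70

```text
time: 3.4
position: [0.528, -0.2129, 0.0211]
eef_rot: [3.14, 0.0, 1.116]
force: [-0.4, 0.0, 5.6]
width: 0.0288
gripper_force: 70.5
```

```bash
python3 -c "
from h import *
go([.5276,-.2136,.18],63.8)"
```

```text
shift [-0.008  0.002 -1.589] turn [0.0009 0.     0.0014] | pos [ 0.528  -0.2129  0.0211] rot [179.92   0.    63.93] F [-0.38  0.02  5.65] w 0.0288 t 3.4
```

>>> carry_out:
  rows:
    - [0, 0, -0.2, 0, 0, 0, 20]
    - [0, 0, -0.6, 0, 0, 0, 20]
    - [0, 0, -1, 0, 0, 0, 20]

```text
time: 3.78
position: [0.5268, -0.2124, 0.1205]
eef_rot: [-3.139, 0.0, 1.116]
force: [0.3, -0.3, -0.6]
width: 0.0288
gripper_force: 69.6
```

```bash
python3 -c "
from h import *
go([.5593,.1625,.18],72.6)"
```

```text
shift [ 3.511 -1.357 -0.593] turn [-0.0014  0.     -0.0964] | pos [ 0.5268 -0.2124  0.1205] rot [-1.7988e+02  1.0000e-02  6.3920e+01] F [ 0.32 -0.25 -0.55] w 0.0288 t 3.775
```

>>> carry_out:
  rows:
    - [0.4, -0.15, -0.3, 0, 0, 0, 20]
    - [0.8, -0.3, -0.6, 0, 0, 0, 20]
    - [1, -0.4, -0.6, 0, 0, 0, 20]

```text
time: 4.15
position: [0.5366, -0.1037, 0.1824]
eef_rot: [3.137, -0.001, 1.117]
force: [0.5, 0.3, -2.2]
width: 0.0291
gripper_force: 69.8
```

>>> carry_out:
  rows:
    - [0.4, -0.15, 0, 0, 0, 0, 20]
    - [0.8, -0.3, 0, 0, 0, 0, 20]
    - [1, -0.4, 0, 0, 0, 0, 20]

```text
time: 4.53
position: [0.5431, 0.0041, 0.1796]
eef_rot: [-3.14, 0.0, 1.117]
force: [-0.1, -0.3, -1.7]
width: 0.029
gripper_force: 69.7
```

>>> carry_out:
  rows:
    - [0.4, -0.15, 0, 0, 0, -0.04, 20]
    - [0.8, -0.3, 0, 0, 0, -0.08, 20]
    - [1, -0.4, 0, 0, 0, -0.096, 20]

```text
time: 4.9
position: [0.5511, 0.1114, 0.1795]
eef_rot: [-3.14, 0.0, 1.269]
force: [0.3, -0.1, -2.1]
width: 0.0289
gripper_force: 69.7
```

```bash
python3 -c "
from h import *
go([.5593,.1625,.18],72.6)
"
```

```text
shift [ 0.512 -0.074 -0.005] turn [-0.0008  0.0002  0.0013] | pos [0.5511 0.1114 0.1795] rot [-1.7993e+02  2.0000e-02  7.2720e+01] F [ 0.27 -0.11 -2.05] w 0.0289 t 4.9
```

>>> carry_out:
  rows:
    - [0.3, -0.04, 0, 0, 0, 0, 20]
    - [0.51, -0.07, 0, 0, 0, 0, 20]
    - [0.51, -0.07, 0, 0, 0, 0, 20]
    - [0.51, -0.07, 0, 0, 0, 0, 20]

```text
time: 5.4
position: [0.5598, 0.1596, 0.1799]
eef_rot: [-3.141, 0.001, 1.266]
force: [-0.4, 0.6, -2.1]
width: 0.0291
gripper_force: 69.7
```

```bash
python3 -c "
from h import *
go([.5593,.1625,.109],72.6)
f=save('wrist','w1'); save('top','t1'); s=save('scene','s1')
o=np.zeros((600,800,3),np.uint8); o[:384,:512]=f['pixels'][:,:,::-1]
c=s['pixels'][100:220,300:430,::-1]; c=cv2.resize(c,None,fx=2.2,fy=2.2,interpolation=cv2.INTER_CUBIC); o[:c.shape[0],514:514+c.shape[1]]=c
cv2.imwrite('pics/d.png',o[:384])
"
```

```text
shift [ 0.027 -0.013  0.709] turn [-0.0004  0.0007 -0.0004] | pos [0.5598 0.1596 0.1799] rot [-1.7997e+02  7.0000e-02  7.2560e+01] F [-0.36  0.61 -2.14] w 0.0291 t 5.4
```

View pics/d.png

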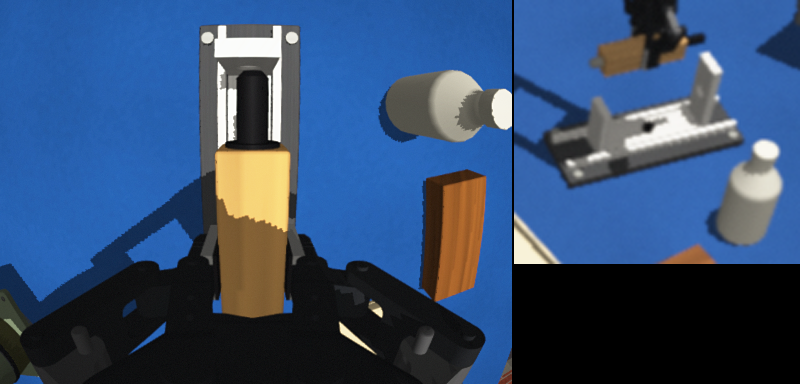

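The wrist view shows the spindle held at columns 216 to 290. The tall cheek's top spans columns 215 to 281, slightly left of the plunger at 236 to 268, so I'll measure the lateral offset.

```bash
python3 - <<'E'
from h import *
f=load('w1'); H,W=384,512
fl=192/np.radians(float(f['vfov'])/2)
fl2=192/np.tan(np.radians(float(f['vfov'])/2))
v,u=np.mgrid[:H,:W]; dx,dy=u-f['cx'],v-f['cy']; r=np.hypot(dx,dy)+1e-9
T=np.linalg.inv(f['world_to_cam'])
s=np.array([.5598,.1596,.1799]); a=np.radians(72.56); ax=np.array([np.cos(a),np.sin(a)]); lat=np.array([ax[1],-ax[0]])
z=f['z_map']
for F in(fl2,):
    th=r/F; c=np.stack([dx/r*np.tan(th)*z,dy/r*np.tan(th)*z,z,np.ones_like(z)],-1)@T.T
    P=c[...,:3]; A=(P[...,:2]-s[:2])@ax; L=(P[...,:2]-s[:2])@lat; Z=P[...,2]
    print('F',F)
    def st(n,m):
        m=m&(z>0); 
        if m.sum()>5: print(n,m.sum(),'ax',np.percentile(A[m],[1,50,99]).round(4),'lat',np.percentile(L[m],[0.5,50,99.5]).round(4),'mid',((L[m].min()+L[m].max())/2).round(4),'z',np.median(Z[m]).round(4)); return m
    roi=(u>190)&(u<310)
    st('tall top',(abs(Z-.125)<.006)&roi&(v<80))
    st('plunger',roi&(v>75)&(v<138)&(Z>.16)&(abs(L)<.03))
    st('wood',roi&(v>155)&(v<220)&(Z>.17)&(abs(L)<.03))
    m=roi&(v<150)&(Z<.02)&(Z>.008)
    # plate edges by row band
    for lo,hi in((28,45),(60,90),(100,140)): st('plate%d'%lo,m&(v>=lo)&(v<hi))
    tt=(abs(Z-.125)<.006)&roi&(v<80); print(cv2.minAreaRect((P[tt][:,:2]*1000).astype(np.float32)))
E
```

```text
F 297.3186396354542
tall top 1313 ax [0.1006 0.1061 0.1126] lat [-0.0233 -0.0032  0.0158] mid -0.0037 z 0.125
plunger 2002 ax [0.0559 0.0688 0.0813] lat [-0.0075 -0.0007  0.0062] mid -0.0007 z 0.1846
wood 4657 ax [0.0231 0.0367 0.0492] lat [-0.0153 -0.0007  0.014 ] mid -0.0006 z 0.1937
plate28 1071 ax [0.1346 0.1445 0.152 ] lat [-0.0532 -0.0028  0.0456] mid -0.0034 z 0.0143
plate60 1169 ax [0.0886 0.1027 0.1182] lat [-0.0532  0.0177  0.0455] mid -0.0035 z 0.014
plate100 1619 ax [0.0387 0.0587 0.0778] lat [-0.0535  0.0168  0.0459] mid -0.0038 z 0.014
((588.2870483398438, 262.4661560058594), (12.515617370605469, 40.06197738647461), 72.45369720458984)
```

The stand axis lies 3.0 mm toward -y(tool) from the spindle axis, and the yaw is good. I'll correct that, lower to an axis height of 108 mm, then press forward slowly.

>>> carry_out:
  rows:
    - [0, -0.03, 0.2, 0, 0, 0, 20]
    - [0, -0.03, 0.45, 0, 0, 0, 20]
    - [0, -0.03, 0.65, 0, 0, 0, 20]
    - [0, -0.03, 0.71, 0, 0, 0, 20]
    - [0, -0.03, 0.71, 0, 0, 0, 20]
    - [0, -0.03, 0.71, 0, 0, 0, 20]
  grip_force: 80

```text
time: 6.3
position: [0.5579, 0.1612, 0.1103]
eef_rot: [3.14, -0.001, 1.266]
force: [0.1, 0.1, -1.6]
width: 0.0288
gripper_force: 80.7
```

>>> carry_out:
  rows:
    - [0.05, 0, 0, 0, 0, 0, 20]
    - [0.09, 0, 0, 0, 0, 0, 20]
    - [0.1, 0, 0, 0, 0, 0, 20]
    - [0.1, 0, 0, 0, 0, 0, 20]
    - [0.1, 0, 0, 0, 0, 0, 20]

```text
time: 6.92
position: [0.5602, 0.1707, 0.1092]
eef_rot: [-3.141, 0.0, 1.267]
force: [-0.9, -0.7, -1.4]
width: 0.0287
gripper_force: 80.7
```

```bash
python3 - <<'E'
from h import *
s=get_state(); f=save('wrist','w2'); a=s['eef_rot'][2]; ax=np.array([np.cos(a),np.sin(a)])
print(s['position'],np.degrees(s['eef_rot']),s['force'],'Fax',s['force'][:2]@ax,'dist past hover',(s['position'][:2]-[.5598,.1596])@ax,'lat',(s['position'][:2]-[.5598,.1596])@[ax[1],-ax[0]])
E
```

```text
[0.56015773 0.17065243 0.1092364 ] [-1.79994572e+02  1.30008527e-02  7.25688848e+01] [-0.9141251  -0.74950528 -1.37692962] Fax -0.988920705280769 dist past hover 0.010652038818231771 lat -0.00296955559317291
```

View pics/w2.png

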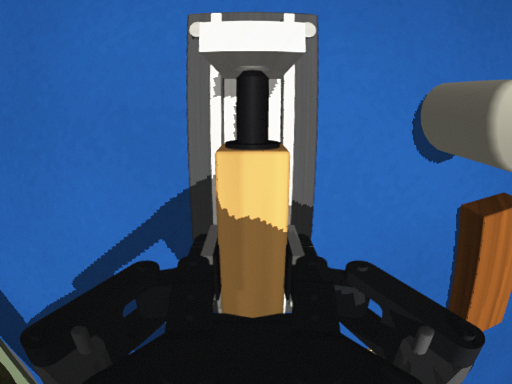

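Plunger at column 252.5 is centred on the tall cheek (columns 199 to 306), with the tip a few mm short of its face. I'll press forward slowly.

>>> carry_out:
  rows:
    - [0.02, 0, 0, 0, 0, 0, 20]
    - [0.04, 0, 0, 0, 0, 0, 20]
    - [0.06, 0, 0, 0, 0, 0, 20]
    - [0.075, 0, 0, 0, 0, 0, 20]
    - [0.09, 0, 0, 0, 0, 0, 20]
    - [0.105, 0, 0, 0, 0, 0, 20]
    - [0.12, 0, 0, 0, 0, 0, 20]
    - [0.13, 0, 0, 0, 0, 0, 20]
    - [0.14, 0, 0, 0, 0, 0, 20]
    - [0.14, 0, 0, 0, 0, 0, 20]
    - [0.14, 0, 0, 0, 0, 0, 20]

```text
time: 8.35
position: [0.5643, 0.1837, 0.1092]
eef_rot: [-3.141, 0.001, 1.267]
force: [-1.1, -5.3, -0.9]
width: 0.0288
gripper_force: 80.9
```

```bash
cat >> h.py <<'E'
def feel(n=8):
    L=[]
    for i in range(n):
        grab_frame('wrist'); s=get_state(); L.append([*s['force'],*s['position'],*s['moment']])
    m=np.mean(L,0); a=np.radians(72.57); ax=np.array([np.cos(a),np.sin(a)]); lt=np.array([ax[1],-ax[0]]); d=m[3:5]-[.5598,.1596]
    print('Fax %.2f Flat %.2f Fz %.2f | dist %.4f lat %.4f z %.4f | M %s rot %s t %.2f w %.4f'%(m[:2]@ax,m[:2]@lt,m[2],d@ax,d@lt,m[5],m[6:].round(2),np.degrees(s['eef_rot']).round(2),s['time'],s['width']))
E
python3 -c "
from h import *
feel()"
```

```text
Fax -5.21 Flat 0.72 Fz -0.17 | dist 0.0244 lat -0.0029 z 0.1092 | M [-0.74  0.14 -0.06] rot [-1.7999e+02  5.0000e-02  7.2570e+01] t 8.75 w 0.0290
```

Compression is about 8 mm, as predicted. I need 12 mm more to reach 20 mm.

>>> carry_out:
  rows:
    - [0.015, 0, 0, 0, 0, 0, 20]
    - [0.03, 0, 0, 0, 0, 0, 20]
    - [0.045, 0, 0, 0, 0, 0, 20]
    - [0.06, 0, 0, 0, 0, 0, 20]
    - [0.075, 0, 0, 0, 0, 0, 20]
    - [0.085, 0, 0, 0, 0, 0, 20]
    - [0.095, 0, 0, 0, 0, 0, 20]
    - [0.105, 0, 0, 0, 0, 0, 20]
    - [0.11, 0, 0, 0, 0, 0, 20]
    - [0.115, 0, 0, 0, 0, 0, 20]
    - [0.115, 0, 0, 0, 0, 0, 20]

```text
time: 10.12
position: [0.5673, 0.1935, 0.1092]
eef_rot: [-3.141, 0.003, 1.267]
force: [-1.8, -8.4, 1.5]
width: 0.0285
gripper_force: 81.0
```

```bash
python3 - <<'E'
from h import *
feel()
f=load('t1'); 
w=save('wrist','w3'); s=save('scene','s3'); t=save('top','t3')
z=w['z_map']
c=s['pixels'][110:200,310:420,::-1]; d=t['pixels'][160:230,80:200,::-1]
c=cv2.resize(c,(550,450),interpolation=cv2.INTER_CUBIC); 
cv2.imwrite('pics/e.png',c)
# spindle wood front/face distance in the wrist view
H,W=384,512; F=192/np.tan(np.radians(float(w['vfov'])/2)); v,u=np.mgrid[:H,:W]; dx,dy=u-w['cx'],v-w['cy']; r=np.hypot(dx,dy)+1e-9
P=(np.stack([dx/r*np.tan(r/F)*z,dy/r*np.tan(r/F)*z,z,np.ones_like(z)],-1)@np.linalg.inv(w['world_to_cam']).T)[...,:3]
a=np.radians(72.57); ax=np.array([np.cos(a),np.sin(a)]); A=(P[...,:2]-[.5598,.1596])@ax; L=(P[...,:2]-[.5598,.1596])@[ax[1],-ax[0]]; Z=P[...,2]
roi=(u>150)&(u<350)&(z>0)
m=roi&(abs(Z-.125)<.003)&(v<120)&(A>.08); print('tall',np.percentile(A[m],[1,99]),np.percentile(L[m],[.5,99.5]))
m=roi&(abs(Z-.123)<.004)&(v>80)&(A<.095)&(abs(L+.0037)<.01); print('wood front',np.percentile(A[m],[50,95,99,100]))
m=roi&(abs(Z-.115)<.004)&(A<.105)&(A>.085)&(abs(L+.0037)<.01); print('plunger lat',m.sum(),L[m].min(),L[m].max(),A[m].max())
E
```

```text
Fax -9.25 Flat 1.11 Fz 0.83 | dist 0.0345 lat -0.0030 z 0.1092 | M [-1.29  0.22 -0.06] rot [-179.96    0.2    72.59] t 10.53 w 0.0285
tall [0.10085352 0.11243014] [-0.02337456  0.01618754]
wood front [0.0540412  0.0840561  0.08643055 0.08777492]
plunger lat 1032 -0.013665593908064546 0.006267335265599871 0.1003413019214679
```

View pics/e.png

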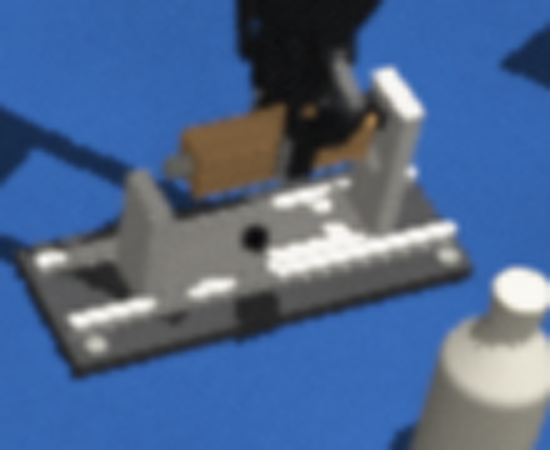

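The scene view shows the spindle above the holder, plunger against the tall cheek and the steel pin just inside the low cheek at about (178,165). The force gives roughly 18 mm of compression, so I'll add about 2 mm and lower.

>>> carry_out:
  rows:
    - [0.01, 0, 0, 0, 0, 0, 20]
    - [0.02, 0, 0, 0, 0, 0, 20]
    - [0.022, 0, 0, 0, 0, 0, 20]
    - [0.022, 0, 0, 0, 0, 0, 20]
    - [0.022, 0, 0, 0, 0, 0, 20]

```text
time: 11.3
position: [0.5679, 0.1953, 0.1092]
eef_rot: [-3.141, 0.004, 1.267]
force: [-2.3, -9.8, 0.5]
width: 0.0287
gripper_force: 81.1
```

```bash
python3 -c "
from h import *
feel(6)"
```

```text
Fax -10.24 Flat 0.95 Fz 0.86 | dist 0.0365 lat -0.0030 z 0.1092 | M [-1.42  0.25 -0.09] rot [-179.96    0.22   72.59] t 11.60 w 0.0288
```

>>> carry_out:
  rows:
    - [0, 0, 0.02, 0, 0, 0, 20]
    - [0, 0, 0.04, 0, 0, 0, 20]
    - [0, 0, 0.06, 0, 0, 0, 20]
    - [0, 0, 0.08, 0, 0, 0, 20]
    - [0, 0, 0.1, 0, 0, 0, 20]
    - [0, 0, 0.12, 0, 0, 0, 20]
    - [0, 0, 0.14, 0, 0, 0, 20]
    - [0, 0, 0.16, 0, 0, 0, 20]
    - [0, 0, 0.18, 0, 0, 0, 20]
    - [0, 0, 0.18, 0, 0, 0, 20]

```text
time: 12.85
position: [0.5673, 0.1953, 0.0909]
eef_rot: [-3.14, 0.004, 1.267]
force: [-2.8, -9.7, 0.4]
width: 0.0288
gripper_force: 81.2
```

```bash
python3 -c "
from h import *
feel(5)"
```

```text
Fax -10.08 Flat 0.53 Fz 0.59 | dist 0.0363 lat -0.0035 z 0.0909 | M [-1.41  0.39 -0.02] rot [-179.88    0.25   72.6 ] t 13.10 w 0.0287
```

The pin passed inside the low cheek with no vertical load. Continuing to cup height.

>>> carry_out:
  rows:
    - [0, 0, 0.02, 0, 0, 0, 20]
    - [0, 0, 0.04, 0, 0, 0, 20]
    - [0, 0, 0.06, 0, 0, 0, 20]
    - [0, 0, 0.08, 0, 0, 0, 20]
    - [0, 0, 0.1, 0, 0, 0, 20]
    - [0, 0, 0.12, 0, 0, 0, 20]
    - [0, 0, 0.14, 0, 0, 0, 20]
    - [0, 0, 0.15, 0, 0, 0, 20]
    - [0, 0, 0.15, 0, 0, 0, 20]
    - [0, 0, 0.15, 0, 0, 0, 20]

```text
time: 14.35
position: [0.5676, 0.196, 0.076]
eef_rot: [-3.14, 0.003, 1.267]
force: [-2.6, -7.2, 1.0]
width: 0.0285
gripper_force: 81.2
```

```bash
python3 -c "
from h import *
feel(6)"
```

```text
Fax -7.56 Flat -0.01 Fz 0.50 | dist 0.0371 lat -0.0035 z 0.0760 | M [-1.08  0.33 -0.  ] rot [-1.799e+02  1.700e-01  7.259e+01] t 14.65 w 0.0289
```

The plunger sprang into its cup, with the force down to 7.6 N (14 mm pushed in). Next I ease back so the spring drives the pin into its cup.

>>> carry_out:
  rows:
    - [-0.01, 0, 0, 0, 0, 0, 20]
    - [-0.02, 0, 0, 0, 0, 0, 20]
    - [-0.03, 0, 0, 0, 0, 0, 20]
    - [-0.04, 0, 0, 0, 0, 0, 20]
    - [-0.045, 0, 0, 0, 0, 0, 20]
    - [-0.045, 0, 0, 0, 0, 0, 20]

```text
time: 15.4
position: [0.5664, 0.1922, 0.076]
eef_rot: [-3.14, 0.002, 1.267]
force: [-3.0, -5.8, -0.2]
width: 0.0289
gripper_force: 81.2
```

```bash
python3 -c "
from h import *
feel(6)"
```

```text
Fax -6.09 Flat -0.04 Fz -0.19 | dist 0.0331 lat -0.0035 z 0.0760 | M [-0.85  0.3   0.03] rot [-1.7991e+02  1.1000e-01  7.2580e+01] t 15.70 w 0.0285
```

Only spring force is showing and the pin is entering its cup. A bit further.

>>> carry_out:
  rows:
    - [-0.01, 0, 0, 0, 0, 0, 20]
    - [-0.02, 0, 0, 0, 0, 0, 20]
    - [-0.03, 0, 0, 0, 0, 0, 20]
    - [-0.03, 0, 0, 0, 0, 0, 20]
    - [-0.03, 0, 0, 0, 0, 0, 20]

```text
time: 16.32
position: [0.5656, 0.1896, 0.076]
eef_rot: [-3.14, 0.001, 1.267]
force: [-1.8, -4.0, -0.7]
width: 0.0285
gripper_force: 81.2
```

```bash
python3 - <<'E'
from h import *
feel(6)
s=save('scene','s4'); t=save('top','t4')
c=cv2.resize(s['pixels'][110:200,310:420,::-1],(440,360),interpolation=cv2.INTER_CUBIC)
d=cv2.resize(t['pixels'][165:228,85:190,::-1],(360,216),interpolation=cv2.INTER_CUBIC)
o=np.zeros((360,800,3),np.uint8);o[:,:440]=c;o[:216,440:]=d;cv2.imwrite('pics/g.png',o)
E
```

```text
Fax -4.97 Flat -0.18 Fz -0.12 | dist 0.0304 lat -0.0035 z 0.0760 | M [-0.7   0.28  0.04] rot [-1.7992e+02  8.0000e-02  7.2580e+01] t 16.62 w 0.0287
```

View pics/g.png

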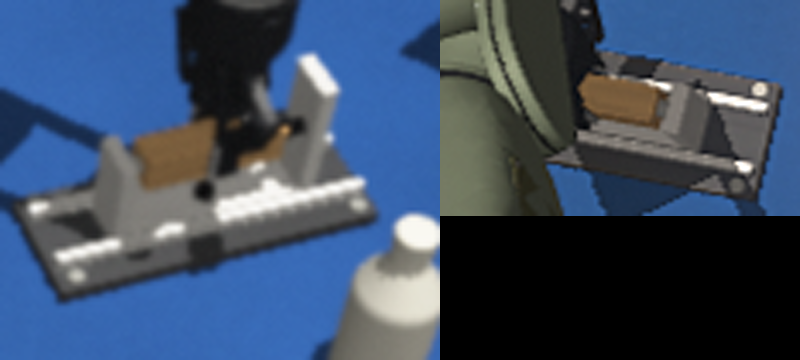

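The scene view shows the spindle level between the cheeks, with the pin out of sight inside the low cheek's cup. One more mm, settle down 1.5 mm, then release.

>>> carry_out:
  rows:
    - [-0.01, 0, 0.005, 0, 0, 0, 20]
    - [-0.012, 0, 0.012, 0, 0, 0, 20]
    - [-0.012, 0, 0.015, 0, 0, 0, 20]
    - [-0.012, 0, 0.015, 0, 0, 0, 20]

```text
time: 17.23
position: [0.5658, 0.1888, 0.0747]
eef_rot: [-3.141, 0.0, 1.267]
force: [-2.9, -5.5, -0.2]
width: 0.0289
gripper_force: 81.2
```

```bash
python3 -c "
from h import *
feel(6)"
```

```text
Fax -4.78 Flat -1.32 Fz -0.23 | dist 0.0297 lat -0.0030 z 0.0747 | M [-0.62  0.34  0.05] rot [-1.7999e+02  1.0000e-02  7.2570e+01] t 17.52 w 0.0287
```

>>> carry_out:
  rows:
    - [0, 0, 0, 0, 0, 0, 26]
    - [0, 0, 0, 0, 0, 0, 26]
    - [0, 0, 0, 0, 0, 0, 32]
    - [0, 0, 0, 0, 0, 0, 34]
    - [0, 0, 0, 0, 0, 0, 36]
    - [0, 0, 0, 0, 0, 0, 40]
    - [0, 0, 0, 0, 0, 0, 50]
    - [0, 0, 0, 0, 0, 0, 60]
    - [0, 0, 0, 0, 0, 0, 70]
    - [0, 0, 0, 0, 0, 0, 75]
    - [0, 0, 0, 0, 0, 0, 75]
    - [0, 0, 0, 0, 0, 0, 75]
  grip_force: 20

```text
time: 19.02
position: [0.566, 0.1888, 0.0748]
eef_rot: [3.142, 0.0, 1.266]
force: [0.4, 0.3, -0.5]
width: 0.0752
gripper_force: 0.0
```

>>> carry_out:
  rows:
    - [0, 0, -0.1, 0, 0, 0, 75]
    - [0, 0, -0.3, 0, 0, 0, 75]
    - [0, 0, -0.6, 0, 0, 0, 75]
    - [0, 0, -1, 0, 0, 0, 75]
    - [0, 0, -1, 0, 0, 0, 75]
    - [0, 0, -1, 0, 0, 0, 75]

```text
time: 19.77
position: [0.5655, 0.1887, 0.1747]
eef_rot: [-3.141, 0.0, 1.267]
force: [0.7, -0.5, -0.1]
width: 0.0749
gripper_force: 0.0
```

```bash
python3 - <<'E'
from h import *
feel(2)
s=save('scene','s5'); t=save('wrist','w5')
c=cv2.resize(s['pixels'][110:200,310:420,::-1],(440,360),interpolation=cv2.INTER_CUBIC)
d=cv2.resize(t['pixels'][0:300,100:400,::-1],(360,360),interpolation=cv2.INTER_CUBIC)
cv2.imwrite('pics/i.png',np.hstack([c,d]))
E
```

```text
Fax -0.29 Flat -0.21 Fz -0.95 | dist 0.0293 lat -0.0035 z 0.1738 | M [ 0.03 -0.04  0.05] rot [-1.7989e+02  8.0000e-02  7.2570e+01] t 19.88 w 0.0750
```

View pics/i.png

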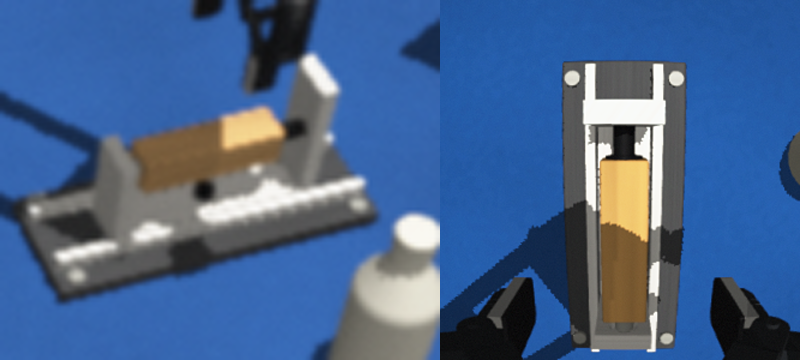

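The spindle hangs level in both cheeks with the gripper clear. A quick check that it is fully home: the wood-to-tall-face gap should be about 21 mm, with the wood top near 88 mm.

```bash
python3 - <<'E'
from h import *
w=load('w5'); z=w['z_map']
H,W=384,512; F=192/np.tan(np.radians(float(w['vfov'])/2)); v,u=np.mgrid[:H,:W]; dx,dy=u-w['cx'],v-w['cy']; r=np.hypot(dx,dy)+1e-9
P=(np.stack([dx/r*np.tan(r/F)*z,dy/r*np.tan(r/F)*z,z,np.ones_like(z)],-1)@np.linalg.inv(w['world_to_cam']).T)[...,:3]
a=np.radians(72.57); ax=np.array([np.cos(a),np.sin(a)]); A=(P[...,:2]-[.5598,.1596])@ax; L=(P[...,:2]-[.5598,.1596])@[ax[1],-ax[0]]; Z=P[...,2]
ok=(z>0)&(abs(L+.0037)<.012)
m=ok&(abs(Z-.125)<.004)&(A>.08); print('tall face',np.percentile(A[m],[1,99]))
m=ok&(abs(Z-.088)<.004)&(A>-.034)&(A<.09); print('wood',np.percentile(A[m],[0,1,99,100]))
for lo,hi in((-.02,0),(.02,.04),(.06,.075)): 
    k=m&(A>lo)&(A<hi); print(np.median(Z[k]).round(4),np.median(L[k]).round(4))
m=ok&(abs(Z-.09)<.003)&(A<-.036); print('low',m.sum(),np.percentile(A[m],[1,99]) if m.sum() else '')
E
```

```text
tall face [0.10115585 0.1126303 ]
wood [-0.03005696 -0.02805329  0.07980058  0.08184979]
0.0881 -0.0036
0.088 -0.0037
0.0881 -0.0037
low 370 [-0.05080476 -0.0389067 ]
```

```bash
python3 -c "
from plant import finish_job
print(finish_job())"
```

```text
the job is handed in; nothing more can be done
None
```

The middle-sized spindle is home in the roll holder with both ends in their cups and the gripper clear; the highest force I read was about 10 N, the job took about 20 s, and the arm never went near the bottle, block or cuff.

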